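# Seat the carrier plate on the shaker's locating pins

### The arm

A 6-joint arm with a two-finger parallel gripper is mounted at the origin on a cart in front of the work surface, level with it; the furniture and walls round the work are solid. World frame = base frame: x ahead of the robot, y to its left, z up, the work surface at z = 0. Lengths are in m, angles in degrees, forces in N, time in s.
With the tool pointing down it reaches from about 0.275 to 0.75 m from the base axis. Payload 10.2 kg.
Tool frame: the origin (TCP) lies at the very end of the fingers, on their centre line; the grasp point (between the pads) lies 19 mm behind it; x points along the fingers, y is the direction in which the jaws open and shut, and the axes are right-handed (so a half turn about x gives the same grasp; the last joint's range is limited). The gripper opens to 88 mm and grips with 3 to 60 N. Pads are 18 mm wide; open, the fingers measure 123 mm over their backs; the gripper's body (75 mm by 187 mm) begins 45 mm behind the grasp point.
Start: joints at [62.659, 17.928, 85.812, -0, 76.261, -12.8], TCP at [0.132, 0.508, 0.239] pointing down, gripper open.
Joint ranges: [-168.41, 168.41], [-55.51, 124.54], [10.69, 146.95], [-70.63, 250.63], [1, 178], [-165.06, 165.06]. Speed limits (degrees/s): [136.94, 136.94, 172.46, 180, 180, 180].

### API

Orientations are given as a 3x3 rotation matrix whose columns are the frame's x, y, z axes.
In Python, from plant import env gives the robot as it stands. The module is installed in compiled form; this text tells all that it offers.
- The arm moves only by the tool carry_out, never from a script. Its argument "plan" is a list of rows, each a list of 3 entries, a list of its own where there are three numbers: the finger opening in m, from 0 to 0.0881, then the shift along the tool's x, y, z in m, then the turn about the tool's x in degrees. In form: [[fingers, [tx, ty, tz], roll], ...]. A call has 1 to 12 rows; each row shifts and turns the pose as measured when the row begins, along the tool's axes as they then stand; what a row does not reach is not made up. A row lasts 1/12 s, in which the tool goes at most 41.7 mm and 7.16 degrees, less where a joint would pass 70% of its speed; a pose out of reach is approached as far as the arm can. A call is refused whole if a number of a shift passes 0.0417 or a number of a turn 7.16, either way. A call with a gripper value outside its range is refused whole. The fingers move at their own pace and stop on an object; the grip force is fixed at half the most. Time passes only in rows, so rows that do not move let the fingers close. It gives the time, the measured TCP pose, the force and the opening at its end, in the units of the state.
- env.observe(): the state, without advancing time (a new reading comes with each control period).
- env.snapshot(name): name is "side" or "top"; returns a dict with "color" (400x640x3 uint8, red, green, blue), "K" (3x3 intrinsics, pixels), "dist" ([k1, k2, p1, p2, k3] as OpenCV has them; the pictures are not rectified), "pose" (4x4, takes a point from camera to world coordinates). Camera axes: x right, y down, z forward; pixel columns grow to the right and rows downward; lengths in m; the calibration is good to about 2 mm. A picture is of the moment at which its call begins. There is no depth.
- env.sign_off(): hands the job in, once; it reports no verdict.
The state is a dict: "time_s": time; "joints": joint angles; "qvel": joint speeds; "effort": joint torques, N m; "tool_pos": TCP position; "tcp_rot": TCP orientation; "wrist_force": force on the tool from outside, world axes, zero at the start; "moment": the same for the moment, N m; "opening": finger opening in m.
Only numpy, scipy, OpenCV 4.12 (cv2) and the standard library are available. Lean on these libraries where they do the work, as an engineer would, in place of code of your own. Each camera call takes 0.05 s, during which the arm holds its last target. There are 200 camera calls.

### The job

The grey carrier plate lies crooked on the laboratory shaker, its rear part riding on the two hidden locating pins of the platform. With the fingertips, nudge the plate back towards the steel fence and sideways along it until both of its holes drop over the pins and it lies flat on the platform; never lift it or pick it up. Leave the petri dish, the vial and the timer where they are.

Things in the scene. Friction and masses are not known exactly. Their poses are not given: they have to be found in the camera images.
- shaker: Laboratory shaker, a low white box 190 (x) x 230 (y) mm with an aluminium platform 180 x 220 mm on top; it cannot move. Origin at bench height under its centre; x points to its back (away from its dial), y to its left, z up. A steel fence 150 mm long (y -75 to +75) and 26 mm high stands on the platform, its front face at x = +55.8 mm.
- platform (a point): Centre of the platform's top surface, 45 mm above the bench; axes as the shaker's. The seated plate is centred here: its ends are then level with the ends of the fence and its rear edge is about 0.8 mm before the fence.
- pin_left (a point): Foot, at platform height, of the left steel locating pin: 8 mm diameter, 9 mm high with a rounded tip (straight for the lowest 5 mm), fixed at x = +22, y = +42 mm from the platform's centre. At the start it is hidden under the plate.
- pin_right (a point): The same for the right pin, x = +22, y = -42 mm from the platform's centre.
- plate: Loose grey plate 110 (x) x 150 (y) x 10 mm, 0.3 kg, with a dark rubber pad and two low lips (at y = +-67, tops 15 mm above the underside). Origin: centre of its underside; x to its rear edge, y to its left, z up. At the start it is 8 to 18 mm short of its seat in x, 9 to 24 mm left or right of it, turned by 0.1 rad at most, its front edge on the platform, sloping up to the rear by about 0.1 rad.
- hole_left (a point): Centre of the left hole at the plate's underside (plate frame x = +22, y = +42 mm); 11.2 mm diameter, through. The plate slides at a few newtons; once both holes are over the pins it drops by itself, and the pins then stop it.
- hole_right (a point): Centre of the right hole at the plate's underside (x = +22, y = -42 mm); 11.2 mm diameter, through.
- petri_dish: Bystander: round petri dish, 60 mm across, 12 mm high, on the bench left of the shaker. Origin at the centre of its underside.
- vial: Bystander: vial with an orange cap, 26 mm across, 62 mm tall, upright on the bench right of the shaker near its front corner. Origin at the centre of its underside.
- timer: Bystander: white bench timer 60 x 68 x 17 mm, on the bench to the far left. Origin at the centre of its underside.

How it is judged:
By the outcome, as a careful person would: the job done as asked, in the order asked, and still so for the second after the job is handed in, with the robot touching nothing.
It also fails if it takes over 56 s, if anything falls off the work surface, if the arm or the gripper's body presses on something with over 40 N, if the wrist force passes 120 N, or if a joint passes its speed limit or range.

## Working session

There is one attempt and no reset: what is moved stays moved. The work goes in short steps, Python scripts to look and compute and a tool call to move; the robot and the scene stay as the last step left them, time stands still between calls to the robot, and variables do not carry over. Pictures are saved under pics/ and viewed, about 8 in all and at most 12, crops included, and the job is handed in when it is done.

Besides the shell and the picture viewer there is one more tool, called after "Call:" in YAML: its name, and indented under it one key for each argument. carry_out: Moves the arm, as the interface text tells. Its arguments: {"type":"object","properties":{"plan":{"type":"array"}},"required":["plan"]}

```bash
mkdir -p pics
cat > h.py <<'E'
import numpy as np, cv2
from plant import env
def snap(n,fn=None):
    s=env.snapshot(n)
    if fn: cv2.imwrite('pics/'+fn,s['color'][:,:,::-1])
    return s
def ray(s,px,z):
    """world points at height z for pixels"""
    px=np.array(px,float).reshape(-1,1,2); z=np.broadcast_to(z,len(px))
    u=cv2.undistortPoints(px,s['K'],np.array(s['dist']))[:,0]
    P=s['pose']; d=np.c_[u,np.ones(len(u))]@P[:3,:3].T; o=P[:3,3]
    return o+d*((z-o[2])/d[:,2])[:,None]
def proj(s,X):
    T=np.linalg.inv(s['pose']); r=cv2.Rodrigues(T[:3,:3])[0]
    return cv2.projectPoints(np.array(X,float).reshape(-1,3),r,T[:3,3],s['K'],np.array(s['dist']))[0][:,0]
E
python3 - <<'E'
from h import *
a=snap('top','top0.png');b=snap('side','side0.png')
o=env.observe();print(o)
for s in(a,b):print(s['pose'].round(3).tolist(),s['K'].round(1).tolist(),s['dist'])
E
```

```text
{'time_s': 0.1, 'joints': array([ 6.26586365e+01,  1.79523710e+01,  8.58487177e+01,  1.96383705e-03,
        7.62611475e+01, -1.28013283e+01]), 'qvel': array([ 0.0399047 , -0.08414177, -0.1125788 ,  0.06330327,  0.01998971,
        0.01390911]), 'effort': array([ 3.98529810e-03, -4.02815259e+01, -2.52642006e+01,  6.95890677e-02,
        3.42290942e-02, -9.00166879e-05]), 'tool_pos': array([0.13171882, 0.50798348, 0.23825901]), 'tcp_rot': array([[-5.28468971e-04,  2.51064052e-01,  9.67970332e-01],
       [-9.49587146e-04,  9.67969904e-01, -2.51064459e-01],
       [-9.99999410e-01, -1.05185196e-03, -2.73134863e-04]]), 'wrist_force': array([-0.43600116,  0.31270464, -0.34015087]), 'moment': array([ 0.02049818,  0.03858263, -0.00145665]), 'opening': 0.08833637190561693}
[[0.018, -0.995, 0.099, 0.39], [-1.0, -0.017, 0.007, 0.347], [-0.005, -0.099, -0.995, 1.305], [0.0, 0.0, 0.0, 1.0]] [[481.2, 0.0, 323.0], [0.0, 481.2, 210.2], [0.0, 0.0, 1.0]] [-0.14481104  0.          0.          0.          0.        ]
[[0.998, 0.042, -0.046, 0.52], [0.059, -0.417, 0.907, -0.561], [0.019, -0.908, -0.419, 0.461], [0.0, 0.0, 0.0, 1.0]] [[492.1, 0.0, 321.6], [0.0, 492.1, 201.8], [0.0, 0.0, 1.0]] [0.01079097 0.         0.         0.         0.        ]
```

View pics/top0.png

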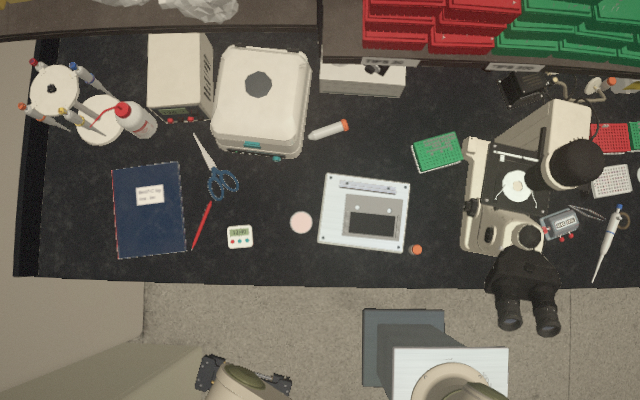

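View pics/side0.png

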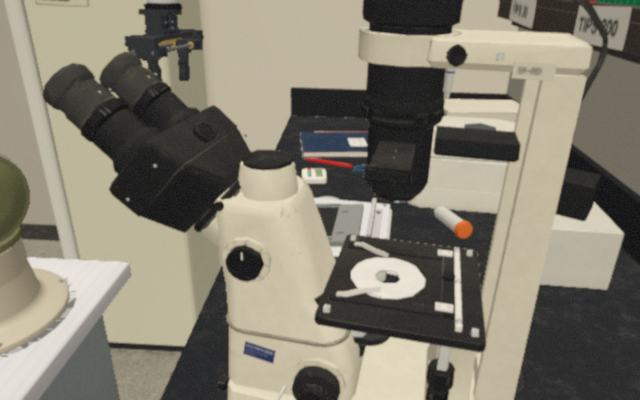

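The top view shows the shaker at about (365,213), with the plate at about (372,215), the dish at (301,222), the vial at (416,250) and the timer at (240,237). The microscope blocks most of the side view. I'll zoom in next.

Run:
```python
import cv2
i=cv2.imread('pics/top0.png')[166:262,312:424]
cv2.imwrite('pics/c0.png',cv2.resize(i,None,fx=6,fy=6,interpolation=cv2.INTER_CUBIC))
```

```text
(no output)
```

View pics/c0.png

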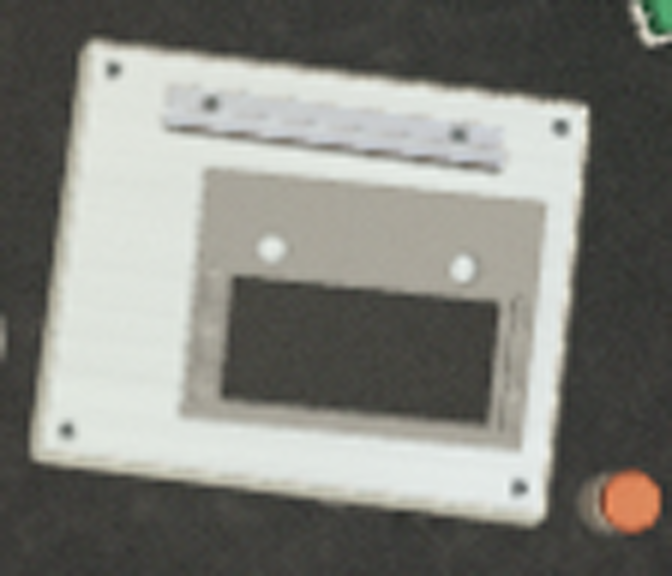

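```bash
cat >> h.py <<'E'
def crop(p): return np.array(p,float)/6+[312-.42,166-.42]
E
python3 - <<'E'
from h import *
s=snap('top')
def P(n,p,z):
    r=ray(s,crop(p),z);print(n,(r*1000).round(1).tolist());return r
c=P('box corners',[(90,40),(588,102),(548,522),(35,460)],.045)
print(np.linalg.norm(c-np.roll(c,-1,0),axis=1))
w=P('screws',[(113,69),(561,127),(519,488),(67,430)],.045);print(w.mean(0),np.linalg.norm(w-np.roll(w,-1,0),axis=1))
f=P('fence top rear corners',[(168,84),(505,128)],.071)
f=P('fence top front',[(166,122),(502,160)],.071)
f=P('fence foot front',[(165,130),(500,172)],.045)
e1=w[1]-w[0];e2=w[2]-w[3];print(np.degrees(np.arctan2(e1[0],-e1[1])),np.degrees(np.arctan2(e2[0],-e2[1])))
q=P('plate corners',[(205,168),(546,203),(520,448),(182,415)],[.064,.064,.055,.055]);print(np.linalg.norm(q-np.roll(q,-1,0),axis=1))
P('holes',[(272,248),(462,268)],.064)
E
```

```text
box corners [[616.5, 348.7, 45.0], [592.9, 127.7, 45.0], [407.3, 145.1, 45.0], [430.7, 369.5, 45.0]]
[0.2222574  0.18642318 0.2255657  0.18697009]
screws [[603.7, 338.3, 45.0], [581.4, 139.8, 45.0], [421.9, 158.0, 45.0], [444.0, 355.8, 45.0]]
[0.51275866 0.2479516  0.045     ] [0.19979212 0.16056642 0.19903424 0.16061733]
fence top rear corners [[593.1, 314.6, 71.0], [576.6, 168.5, 71.0]]
fence top front [[576.5, 315.3, 71.0], [562.6, 169.7, 71.0]]
fence foot front [[576.9, 315.0, 45.0], [560.9, 166.9, 45.0]]
-6.3890435757261566 -6.374445716062209
plate corners [[557.7, 297.9, 64.0], [545.1, 149.5, 64.0], [439.0, 159.1, 55.0], [450.9, 306.0, 55.0]]
[0.14893491 0.1069118  0.14739528 0.10745604]
holes [[523.3, 268.5, 64.0], [516.1, 186.0, 64.0]]
```

```bash
cat >> h.py <<'E'
C=np.array([.51276,.24795]); yaw=np.radians(-6.38)
R2=np.array([[np.cos(yaw),-np.sin(yaw)],[np.sin(yaw),np.cos(yaw)]])
def rel(X): return (np.atleast_2d(X)[:,:2]-C)@R2      # world -> shaker frame
def wor(p): return C+R2@np.array(p)
def goto(p,z,gyaw=0):
    """tool-frame shift (mm) to shaker-frame point p (mm), height z (mm); roll so that jaw axis is at gyaw from shaker y"""
    o=env.observe();R=o['tcp_rot'];t=np.r_[wor(np.array(p)/1e3),z/1e3]
    print('now rel',(rel(o['tool_pos'])[0]*1e3).round(1),'z',round(o['tool_pos'][2]*1e3,1),'F',(R2.T@o['wrist_force'][:2]).round(1),o['wrist_force'][2].round(1),'t',round(o['time_s'],2),'op',round(o['opening'],4))
    jy=np.degrees(np.arctan2(-R[0,1],R[1,1])); d=(gyaw+np.degrees(yaw)-jy+180)%360-180
    print('shift mm (tool axes now)',(R.T@(t-o['tool_pos'])*1e3).round(1),'roll',-d.round(2))
E
python3 - <<'E'
from h import *
s=snap('top')
print('vial',rel(ray(s,crop((629,500)),.062))*1e3,'dish',rel(ray(s,[(301,222)],.012))*1e3)
goto((-90,-21),130)
E
```

```text
vial [[ -80.16367477 -145.05918932]] dish [[-45.75526815 163.2888336 ]]
now rel [-407.5  216.2] z 238.4 F [0.9 0.2] -0.2 t 0.2 op 0.0881
shift mm (tool axes now) [ 108.5 -189.6  348. ] roll -8.16
```

Call:
carry_out:
  plan:
    - [0.088,[0.03,0,0],-4.1]
    - [0.088,[0.03,0,0],-4.06]
    - [0.088,[0.005,-0.0237,0.0317],0]
    - [0.088,[0.005,-0.0237,0.0317],0]
    - [0.088,[0.005,-0.0237,0.0317],0]
    - [0.088,[0.005,-0.0237,0.0317],0]
    - [0.088,[0.005,-0.0237,0.0317],0]
    - [0.088,[0.005,-0.0237,0.0317],0]
    - [0.088,[0.005,-0.0237,0.0317],0]
    - [0.088,[0.005,-0.0237,0.0317],0]
    - [0.088,[0.005,-0.0237,0.0317],0]
    - [0.088,[0,-0.0237,0.0317],0]

```text
time_s: 1.2
tool_pos: [0.4287, 0.2325, 0.1271]
tcp_rot: [[-0.002, 0.091, 0.996], [0.003, 0.996, -0.091], [-1.0, 0.003, -0.003]]
wrist_force: [0.7, 1.1, -0.4]
opening: 0.0878
```

```bash
python3 -c "
from h import *
goto((-90,-21),50)"
```

```text
now rel [-81.9 -24.7] z 127.1 F [0.6 1.2] -0.4 t 1.2 op 0.0878
shift mm (tool axes now) [77.1  3.7 -7.9] roll 1.15
```

Call:
carry_out:
  plan:
    - [0.088,[0,0.0037,-0.008],1.15]
    - [0.088,[0,0,0],0]
    - [0.088,[0.02,0,0],0]
    - [0.088,[0.02,0,0],0]
    - [0.088,[0.02,0,0],0]

```text
time_s: 1.62
tool_pos: [0.4288, 0.2322, 0.0683]
tcp_rot: [[0.007, 0.119, 0.993], [0.004, 0.993, -0.119], [-1.0, 0.005, 0.007]]
wrist_force: [-0.1, 0.6, 0.2]
opening: 0.0876
```

```bash
python3 -c "
from h import *
goto((-90,-21),50)"
```

```text
now rel [-81.7 -25. ] z 68.3 F [-0.2  0.6] 0.2 t 1.62 op 0.0876
shift mm (tool axes now) [18.3  3.9 -8.5] roll -0.47
```

Call:
carry_out:
  plan:
    - [0.088,[0,0.004,-0.0085],-0.4]
    - [0.088,[0,0,0],0]

```text
time_s: 1.78
tool_pos: [0.418, 0.2378, 0.0656]
tcp_rot: [[0.001, 0.109, 0.994], [0.003, 0.994, -0.109], [-1.0, 0.003, 0.001]]
wrist_force: [0.2, -0.7, -1.0]
opening: 0.0878
```

```bash
python3 -c "
from h import *
goto((-90,-21),50)"
```

```text
now rel [-93.1 -20.6] z 65.6 F [ 0.2 -0.6] -1.0 t 1.78 op 0.0878
shift mm (tool axes now) [15.6 -0.4  3.1] roll 0.1
```

Call:
carry_out:
  plan:
    - [0.088,[0.008,0,0.002],0]
    - [0.088,[0.007,0,0],0]
    - [0.088,[0,0,0],0]
    - [0.088,[0,0,0.005],0]
    - [0.088,[0,0,0.005],0]
    - [0.088,[0,0,0],0]

```text
time_s: 2.28
tool_pos: [0.4316, 0.2384, 0.0527]
tcp_rot: [[0.006, 0.105, 0.994], [0.004, 0.994, -0.105], [-1.0, 0.005, 0.006]]
wrist_force: [-0.8, 0.0, -0.4]
opening: 0.088
```

```bash
python3 -c "
from h import *
goto((-66,-21),50)"
```

```text
now rel [-79.6 -18.5] z 52.7 F [-0.8 -0. ] -0.4 t 2.28 op 0.088
shift mm (tool axes now) [ 2.8 -2.6 13.5] roll 0.35
```

Call:
carry_out:
  plan:
    - [0.088,[0.003,-0.002,0],0.3]
    - [0.088,[0,0,0],0]
    - [0.088,[0,0,0.003],0]
    - [0.088,[0,0,0.003],0]
    - [0.088,[0,0,0.003],0]
    - [0.088,[0,0,0.003],0]
    - [0.088,[0,0,0],0]

```text
time_s: 2.87
tool_pos: [0.4443, 0.2346, 0.05]
tcp_rot: [[0.005, 0.111, 0.994], [0.004, 0.994, -0.111], [-1.0, 0.005, 0.004]]
wrist_force: [0.6, 0.1, -0.5]
opening: 0.0881
```

```bash
python3 -c "
from h import *
goto((-62.7,-21),50)"
```

```text
now rel [-66.5 -20.9] z 50.0 F [0.6 0.2] -0.5 t 2.87 op 0.0881
shift mm (tool axes now) [-0.  -0.1  3.8] roll -0.01
```

Call:
carry_out:
  plan:
    - [0.088,[0,0,0.002],0]
    - [0.088,[0,0,0.0015],0]
    - [0.088,[0,0,0.001],0]

```text
time_s: 3.12
tool_pos: [0.445, 0.2343, 0.0495]
tcp_rot: [[-0.006, 0.111, 0.994], [0.003, 0.994, -0.111], [-1.0, 0.003, -0.007]]
wrist_force: [-6.5, 0.1, 4.7]
opening: 0.0881
```

```bash
python3 -c "
from h import *
goto((-62.7,-21),50)
i=snap('top')['color'][166:262,312:424,::-1]
cv2.imwrite('pics/c1.png',cv2.resize(i,None,fx=6,fy=6,interpolation=cv2.INTER_CUBIC))"
```

```text
now rel [-65.8 -21.1] z 49.5 F [-6.5 -0.7] 4.7 t 3.12 op 0.0881
shift mm (tool axes now) [-0.5  0.1  3.1] roll 0.0
```

View pics/c1.png

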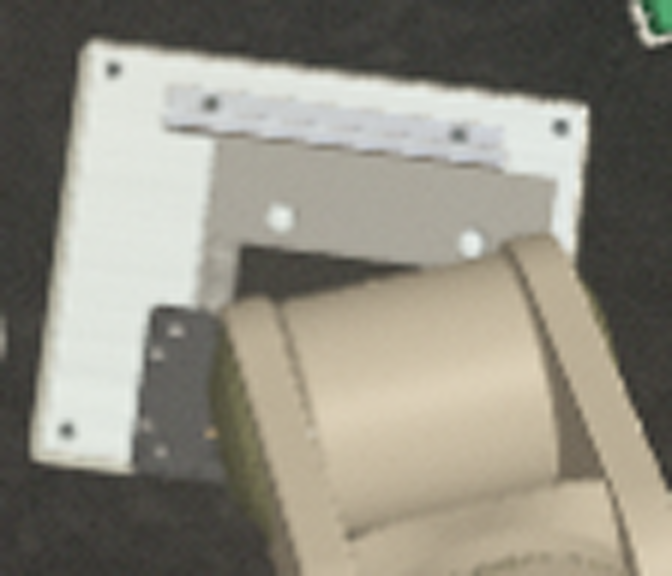

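The plate's rear edge now touches the fence. The holes are at crop (281,217) and (470,242), and their line is parallel to the screw line. Next I'll measure the sideways distance left.

```bash
python3 -c "
from h import *
s=snap('top')
for z in (.0627,):print(rel(ray(s,crop([(281,217),(470,242)]),z))*1e3)
print(rel(ray(s,crop([(215,136),(556,180)]),.0655))*1e3)
goto((-90,-21),130)"
```

```text
[[ 22.29819643  19.262302  ]
 [ 22.04258885 -63.47383481]]
[[ 53.35413991  52.08355842]
 [ 53.41956648 -97.26544012]]
now rel [-65.7 -21.1] z 49.5 F [-7.8  0.4] 4.9 t 3.22 op 0.0876
shift mm (tool axes now) [-80.4   0.3 -24.8] roll 0.0
```

Call:
carry_out:
  plan:
    - [0.088,[0,0,-0.01],0]
    - [0.088,[0,0,-0.008],0]
    - [0.088,[-0.02,0,0],0]
    - [0.05,[-0.03,0,0],0]
    - [0.05,[-0.03,0,0],-6.92]
    - [0.05,[0,0,0],-6.92]
    - [0.05,[0,0,0],-6.92]
    - [0.05,[0,0,0],-6.92]
    - [0.05,[0,0,0],-6.92]
    - [0.05,[0,0,0],-6.92]
    - [0.05,[0,0,0],-6.92]
    - [0.05,[0,0,0],-6.92]

```text
time_s: 4.22
tool_pos: [0.4285, 0.2362, 0.1352]
tcp_rot: [[0.004, -0.774, 0.633], [0.004, 0.633, 0.774], [-1.0, -0.0, 0.006]]
wrist_force: [-0.0, -0.1, -0.5]
opening: 0.0498
```

Call:
carry_out:
  plan:
    - [0.05,[0,0,0],-6.92]
    - [0.05,[0,0,0],-6.92]
    - [0.05,[0,0,0],-6.92]
    - [0.05,[0,0,0],-6.92]
    - [0.05,[0,0,0],-6.92]
    - [0.05,[0,0,0],0]

```text
time_s: 4.72
tool_pos: [0.4294, 0.2362, 0.1359]
tcp_rot: [[0.009, -0.998, 0.056], [0.005, 0.056, 0.998], [-1.0, -0.009, 0.005]]
wrist_force: [-0.4, 0.7, 0.1]
opening: 0.05
```

```bash
python3 -c "
from h import *
goto((0,-126),100,90);print(env.observe()['joints'].round())
"
```

```text
now rel [-81.6 -21. ] z 135.9 F [-0.5  0.7] 0.1 t 4.72 op 0.05
shift mm (tool axes now) [  36.   -75.3 -109.5] roll 3.16
[  15.   20.  100.    0.   60. -162.]
```

Call:
carry_out:
  plan:
    - [0.05,[0,0,0],7.1]
    - [0.05,[0,0,0],7.1]
    - [0.05,[0,0,0],7.1]
    - [0.05,[0,0,0],7.1]
    - [0.05,[0,0,0],7.1]
    - [0.05,[0,0,0],7.1]
    - [0.05,[0,0,0],7.1]
    - [0.05,[0,0,0],7.1]
    - [0.05,[0,0,0],7.1]
    - [0.05,[0,0,0],7.1]
    - [0.05,[0,0,0],7.1]
    - [0.05,[0,0,0],7.1]

```text
time_s: 5.72
tool_pos: [0.4306, 0.2361, 0.1368]
tcp_rot: [[0.016, -0.006, 1.0], [0.005, 1.0, 0.005], [-1.0, 0.005, 0.016]]
wrist_force: [-0.1, 0.9, 0.4]
opening: 0.0499
```

Call:
carry_out:
  plan:
    - [0.05,[0,0,0],7.1]
    - [0.05,[0,0,0],7.1]
    - [0.05,[0,0,0],7.1]
    - [0.05,[0,0,0],7.1]
    - [0.05,[0,0,0],7.1]
    - [0.05,[0,0,0],7.1]
    - [0.05,[0,0,0],7.1]
    - [0.05,[0,0,0],7.1]
    - [0.05,[0,0,0],7.1]
    - [0.05,[0,0,0],7.1]
    - [0.05,[0,0,0],7.1]
    - [0.05,[0,0,0],7.1]

```text
time_s: 6.72
tool_pos: [0.4318, 0.2361, 0.1376]
tcp_rot: [[0.022, 0.997, 0.076], [0.006, 0.076, -0.997], [-1.0, 0.023, -0.004]]
wrist_force: [-0.2, -0.7, 0.2]
opening: 0.0499
```

Call:
carry_out:
  plan:
    - [0.05,[0,0,0],6]
    - [0.05,[0,0,0],0]

```text
time_s: 6.88
tool_pos: [0.432, 0.2361, 0.1377]
tcp_rot: [[0.023, 0.999, -0.047], [0.006, -0.047, -0.999], [-1.0, 0.023, -0.007]]
wrist_force: [1.0, 0.2, -0.7]
opening: 0.0498
```

```bash
python3 -c "
from h import *
goto((0,-126),100,-90);print(env.observe()['joints'].round())
"
```

```text
now rel [-79.  -20.8] z 137.7 F [1.  0.3] -0.7 t 6.88 op 0.0498
shift mm (tool axes now) [ 38.7  71.1 110.4] roll 3.71
[ 15.  19. 100.  -0.  59.  18.]
```

Call:
carry_out:
  plan:
    - [0.05,[0,0,0],3.7]
    - [0.05,[0,0.0195,0.0265],0]
    - [0.05,[0,0.0195,0.0265],0]
    - [0.05,[0,0.0195,0.0265],0]
    - [0.05,[0,0.0195,0.0265],0]
    - [0.05,[0,0,0],0]
    - [0.05,[0,0,0],0]

```text
time_s: 7.47
tool_pos: [0.5002, 0.1179, 0.1392]
tcp_rot: [[0.027, 0.994, -0.108], [0.006, -0.108, -0.994], [-1.0, 0.026, -0.009]]
wrist_force: [-0.2, -0.4, 0.6]
opening: 0.0503
```

```bash
python3 -c "
from h import *
goto((0,-126),51,-90);print(env.observe()['joints'].round(),env.observe()['tcp_rot'].round(3))
"
```

```text
now rel [   2.  -130.7] z 139.2 F [-0.1 -0.5] 0.6 t 7.47 op 0.0503
shift mm (tool axes now) [88.1 -4.3 -3.9] roll 0.17
[ 0. 22. 97.  0. 60.  6.] [[ 0.027  0.994 -0.108]
 [ 0.006 -0.108 -0.994]
 [-1.     0.026 -0.009]]
```

Call:
carry_out:
  plan:
    - [0.05,[0.029,-0.0014,-0.0013],0.1]
    - [0.05,[0.029,-0.0014,-0.0013],0]
    - [0.05,[0.015,-0.0014,-0.0013],0]
    - [0.05,[0,0,0],0]
    - [0.05,[0,0,0],0]

```text
time_s: 7.88
tool_pos: [0.4982, 0.1255, 0.0651]
tcp_rot: [[0.031, 0.994, -0.106], [0.006, -0.106, -0.994], [-0.999, 0.03, -0.009]]
wrist_force: [0.6, 0.0, 1.3]
opening: 0.05
```

```bash
python3 -c "
from h import *
goto((0,-110),51,-90)
"
```

```text
now rel [  -0.9 -123.3] z 65.1 F [0.6 0.1] 1.3 t 7.88 op 0.05
shift mm (tool axes now) [ 14.2   0.5 -13.2] roll 0.27
```

Call:
carry_out:
  plan:
    - [0.05,[0.007,0,0],0.2]
    - [0.05,[0.007,0,0],0]
    - [0.05,[0,0,0],0]
    - [0.05,[0,0,-0.004],0]
    - [0.05,[0,0,-0.004],0]
    - [0.05,[0,0,0],0]

```text
time_s: 8.38
tool_pos: [0.501, 0.1356, 0.0536]
tcp_rot: [[0.037, 0.993, -0.108], [0.006, -0.108, -0.994], [-0.999, 0.036, -0.01]]
wrist_force: [0.0, -0.1, -1.0]
opening: 0.0496
```

```bash
python3 -c "
from h import *
goto((0,-103),50,-90)
"
```

```text
now rel [   0.8 -113. ] z 53.6 F [ 0.1 -0.1] -1.0 t 8.38 op 0.0496
shift mm (tool axes now) [  3.7  -0.9 -10. ] roll 0.17
```

Call:
carry_out:
  plan:
    - [0.05,[0.002,0,-0.003],0.1]
    - [0.05,[0,0,-0.003],0]
    - [0.05,[0,0,-0.003],0]
    - [0.05,[0,0,-0.003],0]
    - [0.05,[0,0,0],0]

```text
time_s: 8.8
tool_pos: [0.5028, 0.1488, 0.0522]
tcp_rot: [[0.038, 0.993, -0.109], [0.006, -0.11, -0.994], [-0.999, 0.037, -0.01]]
wrist_force: [0.3, -0.8, 0.1]
opening: 0.0503
```

```bash
python3 -c "
from h import *
goto((0,-90),51,-90)
"
```

```text
now rel [  1.1 -99.7] z 52.2 F [ 0.4 -0.7] 0.1 t 8.8 op 0.0503
shift mm (tool axes now) [ 1.2 -1.1 -9.6] roll 0.09
```

Call:
carry_out:
  plan:
    - [0.05,[0.001,0,-0.002],0]
    - [0.05,[0,0,-0.002],0]
    - [0.05,[0,0,-0.001],0]

```text
time_s: 9.05
tool_pos: [0.5035, 0.1539, 0.0514]
tcp_rot: [[0.038, 0.993, -0.109], [0.005, -0.109, -0.994], [-0.999, 0.037, -0.009]]
wrist_force: [-0.7, -2.7, 0.8]
opening: 0.0499
```

```bash
python3 -c "
from h import *
goto((0,-87),51,-90)
i=snap('top')['color'][166:262,312:424,::-1]
cv2.imwrite('pics/c2.png',cv2.resize(i,None,fx=6,fy=6,interpolation=cv2.INTER_CUBIC))"
```

```text
now rel [  1.3 -94.5] z 51.4 F [-0.4 -2.7] 0.8 t 9.05 op 0.0499
shift mm (tool axes now) [ 0.4 -1.3 -7.5] roll 0.1
```

View pics/c2.png

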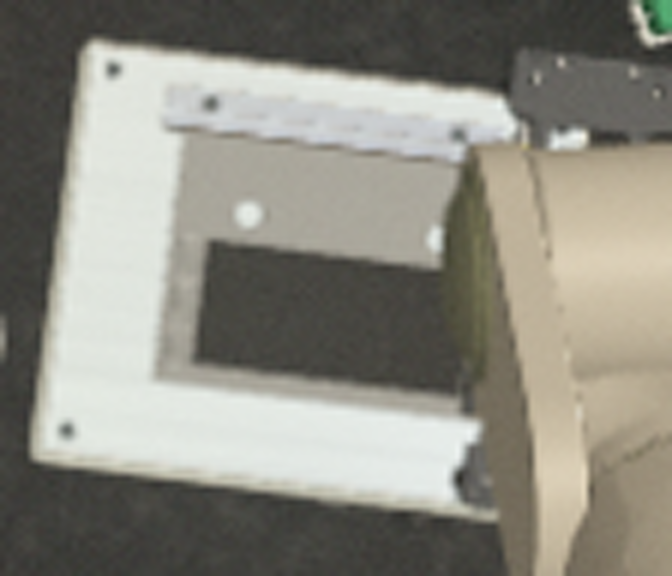

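The plate has slid left along the fence. Its left hole is now at crop (248,214) and its rear left corner at about (183,131).

```bash
python3 -c "
from h import *
s=snap('top')
print(rel(ray(s,crop([(248,214)]),.0627))*1e3, rel(ray(s,crop([(183,131)]),.0655))*1e3)
print(proj(s,np.r_[wor((.022,.042)),.0645])*1)"
```

```text
[[21.75629514 33.61220796]] [[53.74043526 66.11441648]]
[[349.75887043 200.66016314]]
```

Call:
carry_out:
  plan:
    - [0.05,[0,-0.001,-0.0015],0]
    - [0.05,[0,0,-0.0015],0]
    - [0.05,[0,0,-0.0015],0]
    - [0.05,[0,0,-0.001],0]

```text
time_s: 9.48
tool_pos: [0.503, 0.1599, 0.0512]
tcp_rot: [[0.038, 0.993, -0.11], [0.006, -0.11, -0.994], [-0.999, 0.037, -0.01]]
wrist_force: [0.0, -0.4, 0.7]
opening: 0.0501
```

Call:
carry_out:
  plan:
    - [0.05,[0,0,-0.001],0]
    - [0.05,[0,0,-0.001],0]

```text
time_s: 9.65
tool_pos: [0.5032, 0.1622, 0.0513]
tcp_rot: [[0.038, 0.993, -0.109], [0.006, -0.11, -0.994], [-0.999, 0.037, -0.01]]
wrist_force: [0.2, -1.4, 0.8]
opening: 0.05
```

```bash
python3 -c "
from h import *
goto((0,-86),51,-90)
"
```

```text
now rel [  0.  -86.3] z 51.3 F [ 0.4 -1.4] 0.8 t 9.65 op 0.05
shift mm (tool axes now) [ 0.3 -0.  -0.3] roll 0.08
```

Call:
carry_out:
  plan:
    - [0.05,[0,0,-0.0008],0]
    - [0.05,[0,0,-0.0005],0]

```text
time_s: 9.82
tool_pos: [0.5032, 0.1636, 0.0512]
tcp_rot: [[0.037, 0.993, -0.109], [0.005, -0.109, -0.994], [-0.999, 0.037, -0.009]]
wrist_force: [-1.3, -1.5, 0.8]
opening: 0.05
```

```bash
python3 -c "
from h import *
goto((0,-86),51,-90)
i=snap('top')['color'][166:262,312:424,::-1]
cv2.imwrite('pics/c3.png',cv2.resize(i,None,fx=6,fy=6,interpolation=cv2.INTER_CUBIC))"
```

```text
now rel [ -0.1 -84.9] z 51.2 F [-1.2 -1.7] 0.8 t 9.82 op 0.05
shift mm (tool axes now) [0.2 0.1 1.1] roll 0.1
```

View pics/c3.png

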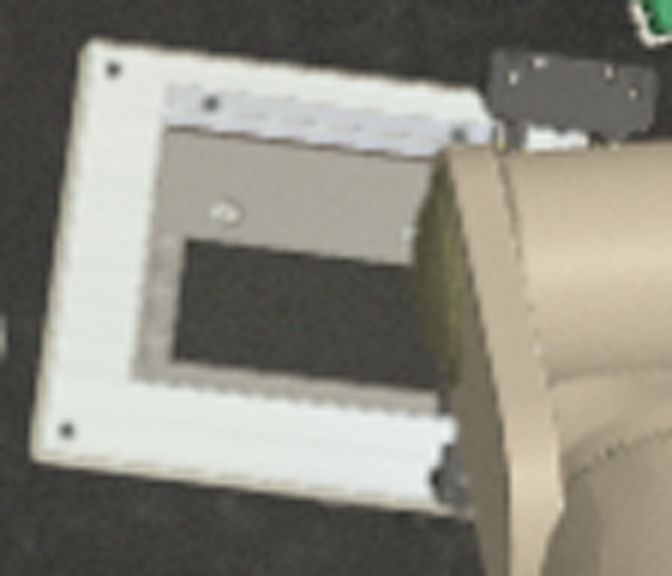

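The left hole is at crop (226,213), and the grey pin shows inside it. The plate's left end is now level with the fence end. I'll check whether it has dropped.

```bash
python3 -c "
from h import *
s=snap('top')
uc=lambda X:(proj(s,X)-[312-.42,166-.42])*6
W=lambda x,y,z:np.r_[wor((x,y)),z]
print('pin tip',uc(W(.022,.042,.053)),'hole top seated',uc(W(.022,.042,.055)),'tilted',uc(W(.022,.042,.0627)))
for n,z0,z1 in(('flat',.055,.055),('tilt',.055,.0655)):
  print(n,'FL',uc(W(-.055,.075,z0)),'RL',uc(W(.055,.075,z1)))
g=s['color'][194:208,340:358].mean(2).round().astype(int);print(g)"
```

```text
pin tip [[227.75652642 213.60072854]] hole top seated [[227.98380298 213.06223387]] tilted [[228.86554627 210.97305087]]
flat FL [[130.48211708 378.37393043]] RL [[162.37615151 129.0850421 ]]
tilt FL [[130.48211708 378.37393043]] RL [[163.02974741 125.53919097]]
[[162 162 161 161 164 164 163 162 162 163 163 162 164 163 164 162 165 163]
 [164 163 162 162 162 164 164 165 163 162 163 164 162 165 164 165 164 164]
 [163 163 162 163 163 161 162 164 164 164 162 163 163 163 164 163 163 164]
 [162 163 162 162 165 164 162 163 163 162 163 163 162 164 163 163 166 162]
 [162 163 162 162 164 163 163 165 163 156 157 161 164 163 164 165 162 166]
 [163 163 162 165 164 163 164 162 165 158 149 155 160 165 163 165 163 165]
 [162 164 165 164 165 164 165 176 189 188 175 154 153 163 164 162 166 163]
 [165 162 161 165 161 164 161 196 199 185 200 178 152 163 164 163 165 163]
 [163 163 165 162 165 165 161 181 179 173 189 166 152 164 163 163 164 164]
 [163 163 163 163 161 164 164 169 163 152 149 148 163 164 163 165 163 164]
 [165 163 161 159 159 164 165 165 161 158 162 163 162 163 164 164 165 167]
 [170 163 148 127 138 148 147 150 153 157 157 160 160 165 164 165 163 165]
 [173 162 133  69  66  68  74  86  95 117 127 126 140 147 147 149 151 157]
 [165 160 130  67  66  69  64  67  66  68  68  66  69  70  78  86  96 119]]
```

Call:
carry_out:
  plan:
    - [0.05,[0,0,0.004],0]
    - [0.05,[0,0,0.015],0]
    - [0.05,[0,0,0.015],0]
    - [0.05,[-0.035,0,0],0]
    - [0.05,[-0.035,0,0],0]
    - [0.05,[-0.02,0,0.04],0]
    - [0.05,[0,-0.02,0.035],0]
    - [0.05,[0,-0.04,0.005],0]
    - [0.05,[0,-0.04,0],0]
    - [0.05,[0,-0.03,0],0]
    - [0.05,[0,0,0],0]

```text
time_s: 10.83
tool_pos: [0.3538, 0.0617, 0.136]
tcp_rot: [[0.043, 0.993, -0.111], [0.006, -0.111, -0.994], [-0.999, 0.042, -0.01]]
wrist_force: [0.9, 0.2, -0.3]
opening: 0.0495
```

```bash
python3 -c "
from h import *
goto((0,-86),51,-90)
s=snap('top');i=s['color'][166:262,312:424,::-1]
cv2.imwrite('pics/c4.png',cv2.resize(i,None,fx=6,fy=6,interpolation=cv2.INTER_CUBIC))"
```

```text
now rel [-137.2 -202.8] z 136.0 F [0.9 0.3] -0.3 t 10.83 op 0.0495
shift mm (tool axes now) [  91.9  133.6 -115.9] roll -0.01
```

View pics/c4.png

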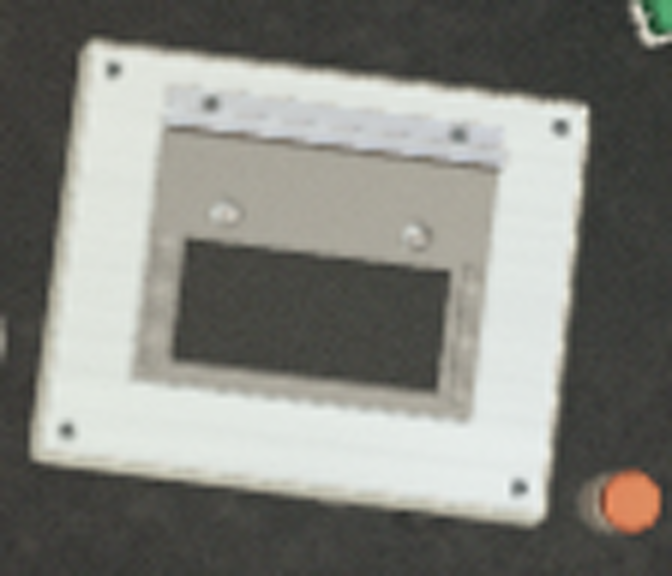

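Both holes now show pins, at (226,213) and (416,236). The rear edge also looks narrower than it did when tilted. I'll check flatness with the side camera and a corner fit.

Run:
```python
from h import *
from scipy.optimize import least_squares
s=snap('side');a=cv2.imread('pics/side0.png')[190:260,300:410];b=s['color'][190:260,300:410,::-1]
cv2.imwrite('pics/s1.png',cv2.resize(np.vstack([a,b]),None,fx=4,fy=4,interpolation=cv2.INTER_CUBIC))
t=snap('top')
# plate top corners: RL RR FR FL + hole tops
L=np.array([(55,75),(55,-75),(-55,-75),(-55,75),(22,42),(22,-42)])/1e3
def fit(px):
    px=crop(px)
    def f(p):
        x,y,th,pit=p; q=np.c_[L,np.full(6,.01)]-[-.055,0,0]
        q=np.c_[q[:,0]*np.cos(pit)-q[:,2]*np.sin(pit),q[:,1],q[:,0]*np.sin(pit)+q[:,2]*np.cos(pit)]-[.055,0,0]
        c,n=np.cos(th),np.sin(th); r=np.c_[x+c*q[:,0]-n*q[:,1],y+n*q[:,0]+c*q[:,1]]
        return (proj(t,np.c_[C+r@R2.T,q[:,2]+.045])-px).ravel()
    r=least_squares(f,[0,0,0,.03]);print('x,y mm',r.x[:2]*1e3,'yaw,pitch rad',r.x[2:],'rms px',np.sqrt((r.fun**2).mean()))
fit([(205,168),(546,203),(520,448),(182,415),(272,248),(462,268)])
fit([(164,130),(499,172),(469,420),(134,380),(226,213),(416,236)])
```

```text
x,y mm [-11.65752797 -21.88071791] yaw,pitch rad [ 0.02385753 -0.07078982] rms px 0.2740659593455697
x,y mm [0.11758572 0.37924634] yaw,pitch rad [ 0.00481982 -0.03393794] rms px 0.3439963668669241
```

View pics/s1.png

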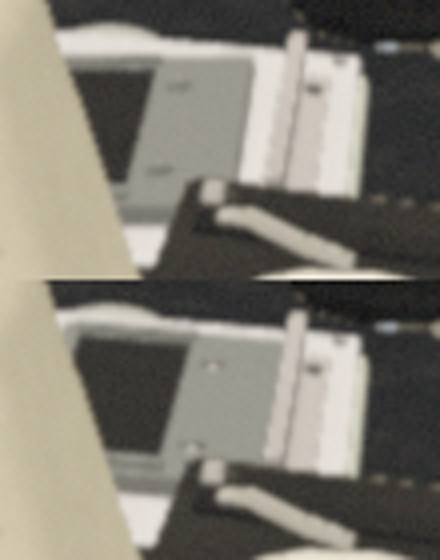

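The side crop shows the plate against the fence, with pins bright in both holes at crop (213,86) and (193,166) of the lower panel. Pitch is poorly observable from the top view alone, so I'll triangulate the hole heights before and after.

Run:
```python
from h import *
t=snap('top');s=snap('side')
def Pm(v): return np.linalg.inv(v['pose'])[:3]
def tri(pt,ps):
    u=lambda v,p:cv2.undistortPoints(np.array(p,float).reshape(-1,1,2),v['K'],np.array(v['dist']))[:,0].T
    X=cv2.triangulatePoints(Pm(t),Pm(s),u(t,pt),u(s,ps));X=(X[:3]/X[3]).T
    print(np.c_[rel(X),X[:,2:]].round(4).tolist())
sc=lambda p:np.array(p,float)/4+[300-.38,190-.38]
tri(crop([(272,248),(462,268),(210,104)]),sc([(180,86),(160,170),(315,88)]))
tri(crop([(226,213),(416,236),(210,104)]),sc([(213,86),(193,166),(316,368-280)]))
W=lambda x,y,z:np.r_[wor((x,y)),z]
sp=lambda X:(proj(s,X)-[299.62,189.62])*4
for n,zh,zr in(('flat',.055,.055),('tilt',.0627,.0655)):
  print(n,'holes',sp([W(.022,.042,zh),W(.022,-.042,zh)]).round(0).tolist(),'RL',sp(W(.055,.075,zr)).round(0).tolist(),'fence topL',sp(W(.0558,.075,.071)).round(0).tolist(),'foot',sp(W(.0558,.075,.045)).round(0).tolist())
```

```text
[[0.0079, 0.0213, 0.061], [0.0099, -0.0617, 0.0605], [0.069, 0.0555, 0.0499]]
[[0.0215, 0.0427, 0.0523], [0.0221, -0.041, 0.0529], [0.0693, 0.0556, 0.0499]]
flat holes [[216.0, 81.0], [195.0, 163.0]] RL [[291.0, 59.0]] fence topL [[294.0, 29.0]] foot [[291.0, 77.0]]
tilt holes [[217.0, 67.0], [195.0, 147.0]] RL [[292.0, 39.0]] fence topL [[294.0, 29.0]] foot [[291.0, 77.0]]
```

Both hole rims dropped by about 8 mm, to 52–53 mm measured against about 55 mm for a flat plate and 63 mm for a tilted one. They sit over the pin positions to within 1 mm, so the plate is seated. The arm is clear, so I'm handing in.

```bash
python3 -c "
from h import *
t=snap('top')['color'].astype(int);a=cv2.imread('pics/top0.png')[:,:,::-1].astype(int)
for n,(x,y,r) in dict(dish=(301,222,14),vial=(416,250,9),timer=(240,237,16)).items():print(n,abs(t-a)[y-r:y+r,x-r:x+r].mean().round(1))
print(env.sign_off())"
```

```text
dish 1.8
vial 3.7
timer 2.0
the job is handed in; nothing more can be done
None
```

The plate is seated on both pins and lies flat on the platform, and I've handed the job in. I pushed it back flush to the fence with the open fingertips on its front edge. I then slid it about 22 mm left along the fence from its right edge until it dropped, without lifting or gripping it. The arm was clear of everything by 10.8 s on the robot's clock.

**What the last checks showed:**
- **Drop:** by triangulating both cameras, both holes came down by about 8 mm, roughly what the pins had been holding up. They lie within about 1 mm of the pin positions, and a pin shows in each one.
- **Heights:** the hole rims measured 52–53 mm against an expected 55 mm, which is about the 2 mm the calibration allows.
- **Failed check:** a fit from the top camera alone gave an impossible tilt, even for the starting pose. I dropped it and relied on the two-camera heights instead.
- **No push test:** I did not push the plate against the pins to confirm it was held.
- **Bystanders:** the dish and timer look unchanged from the first image. The vial area differed a little more (3.7 grey levels, against about 2 for the other two). In the close-up after the last push it was in the same place, so I put the difference down to the arm or its shadow nearby.

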